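# Hand-tighten two bottle caps and pull the crossed one

### The arm

A 6-joint arm with a two-finger parallel gripper is mounted at the origin on the work surface. World frame = base frame: x ahead of the robot, y to its left, z up, the work surface at z = 0. Lengths are in m, angles in rad, forces in N, time in s.
With the tool pointing down it reaches from about 0.3 to 0.775 m from the base axis. Payload 14.6 kg.
Tool frame: the origin (TCP) lies at the very end of the fingers, on their centre line; the grasp point (between the pads) lies 19 mm behind it; z points along the fingers, y is the direction in which the jaws open and shut (so a half turn about z gives the same grasp; the last joint's range is limited). The gripper opens to 85 mm and grips with 20 to 120 N. Pads are 22 mm wide; open, the fingers measure 114 mm over their backs; the gripper's body (76 mm by 85 mm) begins 54 mm behind the grasp point. The pads swing forward as they close: fully open they stand 13 mm farther back than shut.
Start: joints at [-1.246, 0.3, 1.521, -0, 1.321, -0.067], TCP at [0.21, -0.508, 0.203] pointing down, gripper open.
Joint ranges: [-3.03, 3.03], [-0.79, 2.21], [0.23, 2.52], [-1.04, 4.18], [0, 3.07], [-2.55, 2.55]. Speed limits (rad/s): [2.22, 2.22, 2.57, 3.14, 3.14, 3.14].

### API

Orientations are given as a rotation vector (axis times angle).
In Python, from workcell import telemetry, snapshot, get_calibration, manip, finder gives the robot as it stands.
- The arm moves only by the shell command python3 -m crank 'ROWS' [FORCE]. ROWS is a JSON object of lists of equal length, an entry for each row: "delta_pos": the shift along the tool's x, y, z in m, a list of three; "rot": the turn, a rotation vector about the tool's x, y, z in rad, a list of three; "jaw": the finger opening in m, from 0 to 0.0854. A call has 1 to 10 rows; each row is the pose to reach, as a shift and turn from the pose measured when the call began, along the tool's axes at that moment; what a row does not reach only later rows make up. A row lasts 1/8 s, in which the tool goes at most 62.5 mm and 10.7 degrees, less where a joint would pass 70% of its speed; a pose out of reach is approached as far as the arm can. A call with a gripper value outside its range is refused whole. The fingers move at their own pace and stop on an object; FORCE is the grip in N (left out, the last holds). Time passes only in rows, so rows that repeat a pose let the fingers close. It gives the time, the measured TCP pose, the force and the opening at its end, in the units of the state.
- telemetry.read_state(): the state, without advancing time (a new reading comes with each control period).
- snapshot(name): name is "scene" or "top"; returns the picture (384x512x3 uint8, red, green, blue); there is no depth.
- get_calibration(name): a dict with "intrinsics" (3x3 intrinsics, pixels), "k1" (the pictures are not rectified: a ray, as slopes to the right and down, at radius r is drawn at 1 + k1 r^2 times it, then the intrinsics apply), "rvec" (rotation vector, rad) and "tvec" (3), from world to camera coordinates, as OpenCV has them. Camera axes: x right, y down, z forward; pixel columns grow to the right and rows downward; lengths in m; the calibration is good to about 2 mm. A picture is of the moment at which its call begins. get_calibration takes no time and is no camera call.
- manip.job_done(): hands the job in, once; it reports no verdict.
Trained networks look in the newest picture that a camera, given by its name, has taken for a name from the list of things; names that differ only in an ending like _2 or _b are one class to them, and where a whole thing is asked for, a point or a joint stands for the part that bears it (a point fixed in the world has none). Each returns a list of dicts, best first, with "score" (0 to 1); they miss things now and then, are a little off and sometimes report something else, mostly with a low value. They report only what shows in the picture. A call takes as long as a camera call. They do not tell look-alikes from the thing itself.
- finder.boxes_of(camera, label): "xyz" ([x, y, z] in m, in the coordinates of the camera as it stood for that picture, good to about 4 mm: the middle of the surface that is visible of it).
- finder.outline_of(camera, label): "pixels" (384x512 bool, what is visible of it).
- finder.mark_of(camera, label): "xyz" ([x, y, z] in m, in the coordinates of the camera as it stood for that picture, good to about 4 mm: a listed point, or the origin of a listed thing).
The state is a dict: "t": time; "joint_pos": joint angles; "qd": joint speeds; "effort": joint torques, N m; "tool_pos": TCP position; "orientation": TCP orientation; "contact_force": force on the tool from outside, world axes, zero at the start; "ft_torque": the same for the moment, N m; "opening": finger opening in m.
Only numpy, scipy, OpenCV 4.12 (cv2) and the standard library are available. Lean on these libraries where they do the work, as an engineer would, in place of code of your own. Each camera call takes 0.05 s, during which the arm holds its last target. There are 200 camera calls.

### The job

The caps of the two syrup bottles in the holder have only been set on their threads: turn each gently clockwise, going down with its thread, until it is fully home and just comes tight. If a cap binds right at the start it is crossed: stop before you force it, turn it back, lift it off and put it in the steel reject pan, leaving that bottle open. Do not disturb anything else.

Things in the scene. Friction and masses are not known exactly. Their poses are not given: they have to be found in the camera images.
- cap_1_mid (a point): Middle of the first black ribbed screw cap (44 mm across, 24 mm high, flat top, 50 g), 12 mm above its underside. At the start it stands loosely and level on the neck of mouth_1, its middle about 5 mm below the lip; fully home its middle is 8 mm below the lip. z points up out of its flat top; at the start its x axis is within 0.07 rad of the holder's x axis.
- cap_2_mid (a point): The same for the second cap, which stands on the neck whose mouth is mouth_2. The two caps look alike.
- mouth_1 (a point): Centre of the lip of the first bottle's neck, 172 mm above the table; z up along the neck. The bottle is amber glass, 72 mm across, with a blank label, and is clamped in the holder: it cannot move or turn. Below the lip the neck is at most 39 mm across for 36 mm, then a shoulder slopes out.
- mouth_2 (a point): The same for the second bottle, 130 mm from the first.
- holder: Steel two-place bottle holder, fixed to the table: base plate 110 x 250 x 12 mm with two round clamping cups; origin at the middle of its underside on the table. x towards its clamp knobs; the two bottles stand on its y axis, mouth_1 at y +65 mm, mouth_2 at y -65 mm.
- pan_floor (a point): Middle of the inner floor of the shallow steel reject pan, 3 mm above the table. The pan is fixed, open on top, 265 mm long along its x axis, 162 mm wide along its y axis and 40 mm high, walls 3 mm. An old rejected cap lies in it on its +x half, about 95 mm from the middle.
- old_reject: A cap rejected earlier, standing in the pan: same size as the others; origin at the centre of its underside.
- sample_bottle: Capped amber sample bottle, 56 mm across, 150 mm high; origin at its base. Not to be touched.
- honey_jar: Amber jar with a metal lid, 70 mm across, 95 mm high; origin at its base. Not to be touched.
- cup_a: Small clear tasting cup, 44 mm across, 36 mm high; origin at its base. Not to be touched.
- cup_b: Another such tasting cup.
- cup_stack: Nested stack of tasting cups, 46 mm across, 75 mm high; origin at its base. Not to be touched.
- marker: Blue marker lying on the table, 12 mm thick, 125 mm long along its x axis; origin under its middle. Not to be touched.
- cap_1: The first cap; origin at the centre of its underside. For both caps: Right-hand three-start thread: turned clockwise seen from above, the cap goes down 0.05 mm per degree, with about 1 mm play up and down and sideways. Well started, it runs almost without torque (under 0.06 Nm), going down all the way, and comes tight about 70 degrees from the start, the torque then rising about 0.1 Nm per degree.
- cap_2: The second cap; origin likewise. For both caps: either may be crossed. On crossed threads a cap does not go down: it binds 12 to 30 degrees from the start, where a good one still runs freely, and from there its torque climbs by about 0.03 Nm per degree: 0.12 to 0.2 Nm there is proof enough, 0.4 Nm is forcing it. Turned back to where it stood, it is free and lifts straight off.
There are look-alikes about, which are no part of the job. Leave any red or turquoise look-alike of the cap_2 alone. Leave any pink look-alike of the cap_1 alone.

How it is judged:
At the end, for the whole second after the job is handed in: One cap is home on its bottle: within 2.5 mm of the neck's axis, level within 0.06 rad, its middle at least 7.2 mm below the lip (8 when seated), turned at least 62 degrees from the holder's x axis. The other, crossed cap rests in the reject pan, middle under 30 mm above its floor ((((horizontal distance between cap_1_mid and mouth_1 below 0.0025 m and z of cap_1_mid in the frame of mouth_1 below -0.0072 m and angle between the x axis of cap_1_mid and the x axis of holder, either way round above 1.08 rad and angle between cap_1_mid's own z axis and vertical below 0.06 rad) and (x of cap_2_mid in the frame of pan_floor between -0.125 and 0.125 m and y of cap_2_mid in the frame of pan_floor between -0.075 and 0.075 m and z of cap_2_mid in the frame of pan_floor below 0.03 m and linear speed of cap_2 below 0.02 m/s)) or ((horizontal distance between cap_2_mid and mouth_2 below 0.0025 m and z of cap_2_mid in the frame of mouth_2 below -0.0072 m and angle between the x axis of cap_2_mid and the x axis of holder, either way round above 1.08 rad and angle between cap_2_mid's own z axis and vertical below 0.06 rad) and (x of cap_1_mid in the frame of pan_floor between -0.125 and 0.125 m and y of cap_1_mid in the frame of pan_floor between -0.075 and 0.075 m and z of cap_1_mid in the frame of pan_floor below 0.03 m and linear speed of cap_1 below 0.02 m/s)))); the robot touches nothing.
It fails at once if A crossed cap is forced: turned past 40 degrees (about 0.45 Nm) without going down (middle still under 6.3 mm below the lip), or over 40 N on its bottle while it stands high ((horizontal distance between cap_1_mid and mouth_1 below 0.004 m and z of cap_1_mid in the frame of mouth_1 between -0.0063 and -0.003 m and angle between the x axis of cap_1_mid and the x axis of holder, either way round above 0.7 rad) or (horizontal distance between cap_1_mid and mouth_1 below 0.004 m and z of cap_1_mid in the frame of mouth_1 above -0.0065 m and contact force between cap_1 and holder above 40 N) or (horizontal distance between cap_2_mid and mouth_2 below 0.004 m and z of cap_2_mid in the frame of mouth_2 between -0.0063 and -0.003 m and angle between the x axis of cap_2_mid and the x axis of holder, either way round above 0.7 rad) or (horizontal distance between cap_2_mid and mouth_2 below 0.004 m and z of cap_2_mid in the frame of mouth_2 above -0.0065 m and contact force between cap_2 and holder above 40 N)).
It fails at once if A cap is overtightened or leaned on: more than 90 N between it and its bottle (about 0.5 Nm once home) (contact force between any of cap_1, cap_2 and holder above 90 N).
It fails at once if The sample bottle, jar, tasting cups, cup stack or marker is shifted by more than 15 mm (distance of any of sample_bottle, honey_jar, cup_a, cup_b, cup_stack, marker from where it was at the start of the episode above 0.015 m).
It fails at once if The old reject in the pan is shifted by more than 40 mm (distance of old_reject from where it was at the start of the episode above 0.04 m).
It also fails if it takes over 64 s, if anything falls off the work surface, if the arm or the gripper's body presses on something with over 40 N, if the wrist force passes 120 N, or if a joint passes its speed limit or range.

## Working session

There is one attempt and no reset: what is moved stays moved. The work goes in short steps, Python scripts to look and compute and a shell command to move; the robot and the scene stay as the last step left them, time stands still between calls to the robot, and variables do not carry over. Pictures are saved under pics/ and viewed, about 8 in all and at most 12, crops included, and the job is handed in when it is done.

```bash
ls; mkdir -p pics
cat > h.py <<'E'
import numpy as np, cv2
from workcell import telemetry, snapshot, get_calibration, manip, finder
def cam(n):
    c=get_calibration(n); R=cv2.Rodrigues(np.array(c["rvec"],float))[0]; return np.array(c["intrinsics"],float),c["k1"],R,np.array(c["tvec"],float).ravel()
def c2w(n,p):
    K,k,R,t=cam(n); return R.T@(np.array(p)-t)
def proj(n,X):
    K,k,R,t=cam(n); p=R@np.array(X)+t; s=p[:2]/p[2]; s=s*(1+k*(s@s)); return (K@[s[0],s[1],1])[:2]
def pix2w(n,uv,z):
    K,k,R,t=cam(n); d=(np.linalg.inv(K)@[uv[0],uv[1],1])[:2]; s=d.copy()
    for _ in range(20): s=d/(1+k*(s@s))
    C=-R.T@t; r=R.T@[s[0],s[1],1]; return C+r*(z-C[2])/r[2]
def st():
    s=telemetry.read_state(); print({k:np.round(v,4).tolist() for k,v in s.items() if k not in("qd","effort")}); return s
E
python3 - <<'E'
from h import *
st()
for n in("scene","top"):
    im=snapshot(n); cv2.imwrite(f"pics/{n}0.png",im[:,:,::-1])
    print(n,"cam at",c2w(n,[0,0,0]).round(3))
    for l in("cap_1_mid","mouth_1","holder","pan_floor","old_reject","sample_bottle","honey_jar","cup_a","cup_stack","marker"):
        print(l,[(round(d["score"],2),c2w(n,d["xyz"]).round(3).tolist(),proj(n,c2w(n,d["xyz"])).astype(int).tolist()) for d in finder.mark_of(n,l)])
E
```

```text
pics
{'t': 0.0, 'joint_pos': [-1.2456, 0.3005, 1.5216, 0.0, 1.3207, -0.0666], 'tool_pos': [0.2099, -0.5081, 0.2029], 'orientation': [-3.0803, -0.6113, 0.0002], 'contact_force': [-0.2331, 0.6621, 0.7779], 'ft_torque': [-0.0216, 0.0082, 0.0153], 'opening': 0.0856}
scene cam at [ 1.208 -0.021  0.693]
cap_1_mid [(0.75, [0.52, 0.216, 0.166], [310, 151]), (0.75, [0.642, 0.155, 0.012], [293, 235])]
mouth_1 [(0.92, [0.521, 0.212, 0.169], [309, 150]), (0.65, [0.503, 0.081, 0.172], [253, 150])]
holder [(0.75, [0.515, 0.154, 0.001], [281, 202]), (0.42, [0.505, 0.087, 0.169], [255, 151])]
pan_floor [(0.94, [0.51, -0.223, 0.004], [136, 216]), (0.53, [0.519, 0.213, 0.161], [309, 152]), (0.28, [0.739, -0.073, -0.001], [199, 287])]
old_reject [(0.73, [0.602, -0.187, 0.003], [148, 243])]
sample_bottle [(0.9, [0.721, 0.027, -0.005], [244, 274])]
honey_jar [(0.6, [0.741, 0.199, -0.003], [322, 271]), (0.28, [0.598, -0.189, 0.002], [148, 242])]
cup_a [(0.71, [0.541, 0.424, -0.001], [382, 198]), (0.6, [0.472, 0.404, -0.002], [365, 182])]
cup_stack [(0.56, [0.739, -0.07, -0.002], [200, 287])]
marker [(0.57, [0.74, -0.146, 0.002], [164, 291])]
top cam at [0.408 0.078 1.323]
cap_1_mid [(0.68, [0.519, 0.218, 0.167], [188, 208]), (0.54, [0.635, 0.158, 0.011], [218, 170])]
mouth_1 [(0.97, [0.503, 0.088, 0.173], [244, 214]), (0.9, [0.515, 0.217, 0.169], [188, 209])]
holder [(0.57, [0.507, 0.153, 0.002], [220, 218])]
pan_floor []
old_reject [(0.74, [0.504, 0.087, 0.156], [244, 214]), (0.71, [0.591, -0.188, 0.0], [347, 187])]
sample_bottle [(0.91, [0.724, 0.024, 0.0], [268, 138])]
honey_jar [(0.72, [0.742, 0.203, -0.0], [202, 132]), (0.54, [0.502, 0.087, 0.171], [244, 215])]
cup_a [(0.69, [0.47, 0.405, -0.0], [124, 232]), (0.53, [0.535, 0.421, 0.004], [118, 208])]
cup_stack [(0.79, [0.748, -0.07, -0.005], [302, 130]), (0.23, [0.499, 0.085, 0.168], [245, 216])]
marker [(0.5, [0.737, -0.147, 0.002], [330, 134])]
```

View pics/scene0.png

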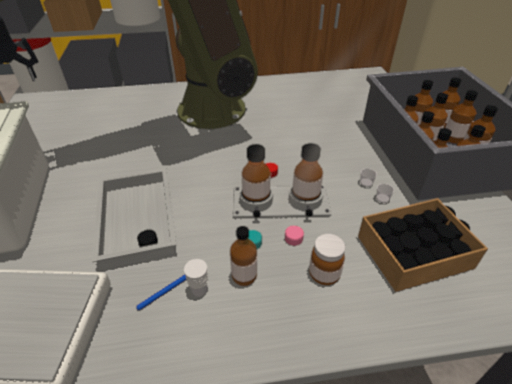

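View pics/top0.png

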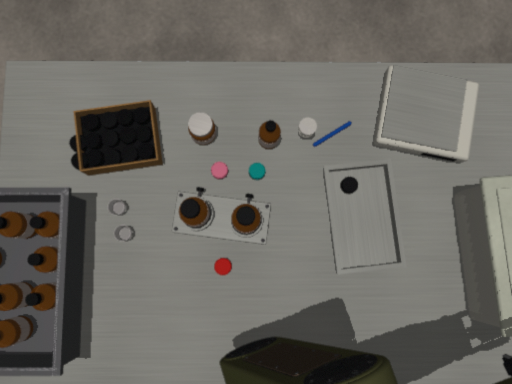

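The scene view shows the two bottles with black caps at about (256,151) and (310,151). The knobs face the camera, which is +x. The pan is at (136,220) with the old reject at (148,240). The top view puts the caps at (190,208) and (245,214), with red, turquoise and pink look-alikes lying on the table. Next I'll refine the cap axes.

Run:
```python
from h import *
ref={1:[.518,.216,.167],2:[.503,.086,.167]}
for n in("top","scene"):
    for rep in range(2):
        im=snapshot(n)
        ms=finder.outline_of(n,"cap_1")
        g=im.max(2)
        for d in ms:
            m=d["pixels"]; v,u=np.nonzero(m); c=[(u.min()+u.max())/2,(v.min()+v.max())/2]
            print(n,round(d["score"],2),"area",m.sum(),"cen",round(u.mean(),1),round(v.mean(),1),"box",u.min(),u.max(),v.min(),v.max(),"W",pix2w(n,[u.mean(),v.mean()],.167).round(4))
    for k,X in ref.items():
        u0,v0=proj(n,X); 
        lab=cv2.connectedComponentsWithStats(((g<45)).astype(np.uint8)); 
        i=lab[1][int(round(v0)),int(round(u0))]; print("dark",k,lab[2][i],lab[3][i].round(2),pix2w(n,lab[3][i],.167).round(4), "mm/px",1000*np.linalg.norm(pix2w(n,[u0+1,v0],.167)-pix2w(n,[u0,v0],.167)))
    for l in("mouth_1","holder","pan_floor"):
        print(l,[(round(d["score"],2),c2w(n,d["xyz"]).round(4).tolist()) for d in finder.mark_of(n,l)])
```

```text
top 0.82 area 285 cen 245.2 215.3 box 236 254 206 224 W [0.5025 0.0857 0.167 ]
top 0.81 area 227 cen 218.8 170.2 box 211 227 162 179 W [0.6087 0.1477 0.167 ]
top 0.68 area 225 cen 222.7 266.7 box 215 231 259 275 W [0.3844 0.1369 0.167 ]
top 0.64 area 253 cen 256.4 171.3 box 248 265 163 180 W [0.6062 0.0593 0.167 ]
top 0.4 area 7389 cen 364.3 217.7 box 323 405 160 274 W [ 0.4965 -0.1929  0.167 ]
top 0.8 area 306 cen 190.1 207.9 box 181 199 198 218 W [0.5198 0.2137 0.167 ]
top 0.75 area 278 cen 218.8 170.0 box 210 228 161 179 W [0.6091 0.1478 0.167 ]
top 0.69 area 217 cen 256.5 170.9 box 249 264 163 179 W [0.6073 0.0591 0.167 ]
top 0.63 area 222 cen 222.2 266.3 box 214 230 258 275 W [0.3853 0.1381 0.167 ]
top 0.57 area 277 cen 245.3 216.0 box 236 254 207 225 W [0.5008 0.0853 0.167 ]
dark 1 [181 199  19  19 295] [190.08 208.28] [0.5189 0.2137 0.167 ] mm/px 2.319127496142787
dark 2 [236 206  19  20 290] [245.32 215.46] [0.5021 0.0853 0.167 ] mm/px 2.3246621693556486
mouth_1 [(0.82, [0.4996, 0.0879, 0.1725]), (0.55, [0.5187, 0.215, 0.1666])]
holder [(0.97, [0.51, 0.1508, 0.0012]), (0.35, 
[... 614 characters left out ...]
W [0.5741 0.113  0.167 ]
scene 0.63 area 329 cen 255.0 153.4 box 246 264 144 163 W [0.5086 0.0842 0.167 ]
scene 0.59 area 181 cen 255.5 238.2 box 249 261 230 248 W [0.7654 0.0454 0.167 ]
scene 0.52 area 293 cen 309.8 152.3 box 301 319 144 161 W [0.5255 0.2124 0.167 ]
dark 1 [     0      0    512    384 186208] [252.39 193.8 ] [0.6462 0.0575 0.167 ] mm/px 2.3634980119037308
dark 2 [248 145  15  16 155] [253.27 151.65] [0.5013 0.0812 0.167 ] mm/px 2.367188421277892
mouth_1 [(0.71, [0.5006, 0.0829, 0.1712]), (0.68, [0.5199, 0.2162, 0.1693])]
holder [(0.61, [0.5176, 0.152, 0.0026]), (0.19, [0.4717, 0.4093, 0.0012])]
pan_floor [(0.64, [0.5158, -0.2224, 0.0032]), (0.21, [0.5982, -0.1862, 0.0015])]
```

```bash
cat >> h.py <<'E'
from scipy.spatial.transform import Rotation as Ro
def need(x,y,z,yaw=None):
    s=st(); R=Ro.from_rotvec(s["orientation"]).as_matrix(); y0=np.arctan2(R[1,0],R[0,0])
    print("delta",(R.T@(np.array([x,y,z])-s["tool_pos"])).round(4),"yaw",y0.round(4),"tilt",np.arccos(-R[2,2]).round(4),"rotz",None if yaw is None else round(y0-yaw,4)); 
    f=R.T@s["contact_force"]; m=R.T@s["ft_torque"]; print("tool F",f.round(2),"M",m.round(3))
E
python3 -m crank '{"delta_pos":[[0.496,-0.438,-0.03],[0.496,-0.438,-0.03],[0.496,-0.438,-0.03],[0.496,-0.438,-0.03],[0.496,-0.438,-0.03],[0.496,-0.438,-0.03],[0.496,-0.438,-0.03],[0.496,-0.438,-0.03],[0.496,-0.438,-0.03],[0.496,-0.438,-0.03]],"rot":[[0,0,-0.1],[0,0,-0.2],[0,0,-0.3],[0,0,-0.4],[0,0,-0.5],[0,0,-0.6],[0,0,-0.6],[0,0,-0.6],[0,0,-0.6],[0,0,-0.6]],"jaw":[0.07,0.07,0.07,0.07,0.07,0.07,0.07,0.07,0.07,0.07]}' 20
python3 -c "
from h import *
need(.502,.0855,.148,.99)"
```

```text
t: 3.05
tool_pos: [0.4854, 0.0545, 0.2322]
orientation: [2.763, 1.495, 0.001]
contact_force: [0.2, -0.8, -0.3]
opening: 0.07
{'t': 3.05, 'joint_pos': [0.0368, 0.1388, 1.6495, -0.0001, 1.3524, 0.6156], 'tool_pos': [0.4854, 0.0545, 0.2322], 'orientation': [2.7626, 1.495, 0.001], 'contact_force': [0.2454, -0.8416, -0.3063], 'ft_torque': [0.0001, -0.0313, 0.0279], 'opening': 0.07}
delta [ 0.035  -0.0031  0.0842] yaw 0.992 tilt 0.0008 rotz 0.002
tool F [-0.57  0.67  0.31] M [-0.026  0.017 -0.028]
```

```bash
python3 -m crank '{"delta_pos":[[0.035,-0.003,0.02],[0.035,-0.003,0.03],[0.035,-0.003,0.06],[0.035,-0.003,0.084],[0.035,-0.003,0.084],[0.035,-0.003,0.084]],"rot":[[0,0,0],[0,0,0],[0,0,0],[0,0,0],[0,0,0],[0,0,0]],"jaw":[0.07,0.07,0.07,0.07,0.07,0.07]}' 20
python3 - <<'E'
from h import *
need(.502,.0855,.148,.99)
im=snapshot("scene"); cv2.imwrite("pics/s1.png",cv2.resize(im[90:210,190:370],None,fx=4,fy=4,interpolation=cv2.INTER_CUBIC)[:,:,::-1])
E
```

```text
t: 3.8
tool_pos: [0.5025, 0.085, 0.1494]
orientation: [2.763, 1.494, 0.003]
contact_force: [0.5, 0.1, 0.4]
opening: 0.07
{'t': 3.8, 'joint_pos': [0.0957, 0.262, 1.7013, -0.0002, 1.1761, 0.6752], 'tool_pos': [0.5025, 0.085, 0.1494], 'orientation': [2.7625, 1.4939, 0.0031], 'contact_force': [0.5046, 0.0685, 0.4479], 'ft_torque': [0.0216, 0.023, -0.0237], 'opening': 0.07}
delta [ 0.0002 -0.0007  0.0014] yaw 0.9914 tilt 0.0022 rotz 0.0014
tool F [ 0.33  0.39 -0.45] M [0.031 0.005 0.024]
```

View pics/s1.png

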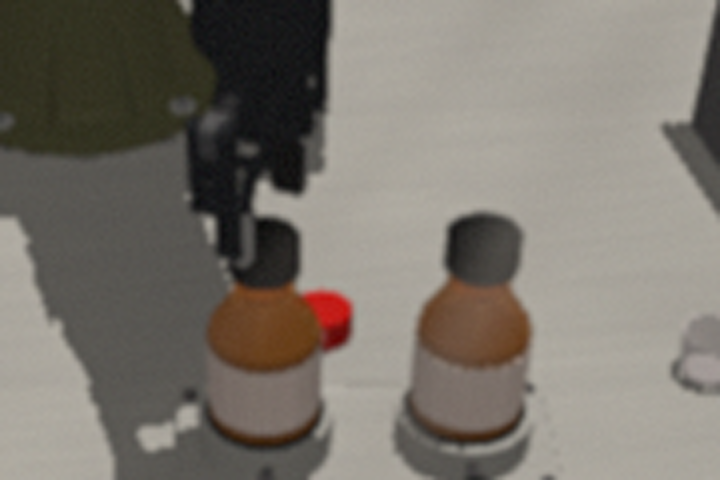

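Picture 3: the open fingers straddle cap 2 at crop (265,250). I'll close lightly to feel the centring.

```bash
python3 -m crank '{"delta_pos":[[0,-0.0007,0.0014],[0,-0.0007,0.0014],[0,-0.0007,0.0014],[0,-0.0007,0.0014],[0,-0.0007,0.0014]],"rot":[[0,0,0],[0,0,0],[0,0,0],[0,0,0],[0,0,0]],"jaw":[0.05,0.045,0.04,0.04,0.04]}' 20
python3 -c "
from h import *
need(.502,.0855,.148,.99)"
```

```text
t: 4.47
tool_pos: [0.5025, 0.0854, 0.1489]
orientation: [2.761, 1.493, 0.006]
contact_force: [0.1, -2.0, 5.2]
opening: 0.04
{'t': 4.475, 'joint_pos': [0.0967, 0.2615, 1.7031, -0.0005, 1.1726, 0.6762], 'tool_pos': [0.5025, 0.0854, 0.1489], 'orientation': [2.7615, 1.4935, 0.0061], 'contact_force': [0.1128, -1.9529, 5.1661], 'ft_torque': [-0.2372, -0.1244, -0.0576], 'opening': 0.04}
delta [-0.0002 -0.0005  0.0009] yaw 0.9915 tilt 0.0044 rotz 0.0015
tool F [-1.56  1.18 -5.17] M [-0.234 -0.131  0.057]
```

```bash
python3 -m crank '{"delta_pos":[[0,0,0],[0,0,0]],"rot":[[0,0,0],[0,0,0]],"jaw":[0.036,0.036]}' 20
python3 - <<'E'
from h import *
need(.502,.0855,.148,.99)
im=snapshot("scene"); cv2.imwrite("pics/s2.png",cv2.resize(im[90:210,190:370],None,fx=4,fy=4,interpolation=cv2.INTER_CUBIC)[:,:,::-1])
E
```

```text
t: 4.72
tool_pos: [0.503, 0.0854, 0.1496]
orientation: [2.761, 1.493, 0.008]
contact_force: [1.5, -0.6, 5.6]
opening: 0.0358
{'t': 4.725, 'joint_pos': [0.0967, 0.2609, 1.7023, -0.0006, 1.1724, 0.6761], 'tool_pos': [0.503, 0.0854, 0.1496], 'orientation': [2.7608, 1.4932, 0.0084], 'contact_force': [1.5362, -0.6233, 5.6333], 'ft_torque': [-0.0568, -0.2406, -0.0045], 'opening': 0.0358}
delta [-0.0005 -0.0009  0.0016] yaw 0.9916 tilt 0.0061 rotz 0.0016
tool F [ 0.34  1.66 -5.62] M [-0.233  0.084  0.004]
```

View pics/s2.png

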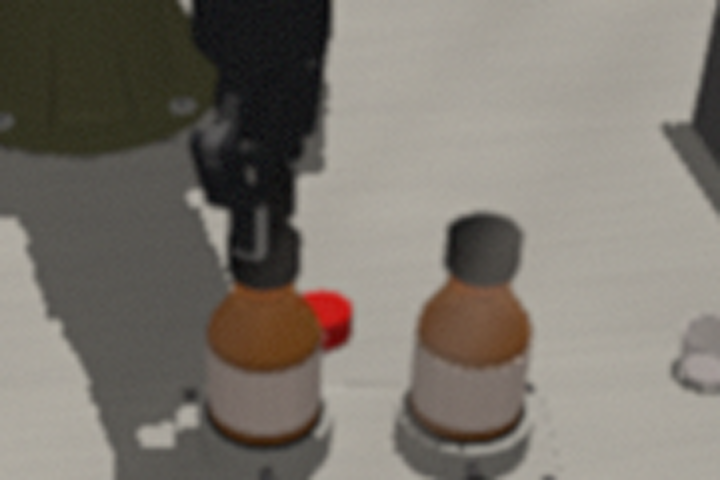

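Picture 4: the near finger now lies against cap 2's side. The opening reads 36 mm on a 44 mm cap with a light upward reaction, so the fingers may be flexing. I'll close further at 20 N to see where it stalls.

```bash
python3 -m crank '{"delta_pos":[[0,0,0],[0,0,0]],"rot":[[0,0,0],[0,0,0]],"jaw":[0.03,0.03]}' 20
python3 - <<'E'
from h import *
need(.502,.0855,.148,.99)
for n in("scene","top"):
    im=snapshot(n); print(n,[(round(d["score"],2),c2w(n,d["xyz"]).round(4).tolist()) for d in finder.mark_of(n,"cap_2_mid")])
E
```

```text
t: 5.03
tool_pos: [0.503, 0.0857, 0.1501]
orientation: [2.761, 1.494, 0.009]
contact_force: [-2.9, 0.2, 8.2]
opening: 0.0303
{'t': 5.025, 'joint_pos': [0.097, 0.2601, 1.7018, -0.0002, 1.1733, 0.676], 'tool_pos': [0.503, 0.0857, 0.1501], 'orientation': [2.7609, 1.4936, 0.009], 'contact_force': [-2.8633, 0.2203, 8.1543], 'ft_torque': [0.1834, 0.5558, 0.0387], 'opening': 0.0303}
delta [-0.0007 -0.0008  0.0021] yaw 0.9918 tilt 0.0063 rotz 0.0018
tool F [-1.35 -2.48 -8.17] M [ 0.566 -0.15  -0.037]
scene [(0.69, [0.6347, 0.0549, 0.0153]), (0.61, [0.5038, 0.0884, 0.1689]), (0.58, [0.3826, 0.1502, 0.0117]), (0.44, [0.72, 0.026, -0.0002]), (0.24, [0.5239, 0.2148, 0.1687])]
top [(0.59, [0.6347, 0.0561, 0.0128]), (0.56, [0.5101, 0.1514, 0.0037])]
```

Run:
```python
from h import *
for z in(.14,.148,.155,.16,.165): print(z, proj("scene",[.502+.836*.024,.0855-.548*.024,z]).round(1))
a=snapshot("scene");b=snapshot("top")
u,v=253,150
A=cv2.resize(a[v-30:v+30,u-25:u+25],None,fx=8,fy=8,interpolation=cv2.INTER_CUBIC)
B=cv2.resize(b[185:245,220:270],None,fx=8,fy=8,interpolation=cv2.INTER_CUBIC)
o=np.clip(np.hstack([A,B]).astype(float)*1.8,0,255).astype(np.uint8)
cv2.imwrite("pics/z3.png",o[:,:,::-1])
st()
```

```text
0.14 [251.  166.4]
0.148 [250.9 163.7]
0.155 [250.9 161.4]
0.16 [250.9 159.7]
0.165 [250.8 158. ]
{'t': 5.325, 'joint_pos': [0.097, 0.2601, 1.7018, -0.0002, 1.1733, 0.6761], 'tool_pos': [0.503, 0.0857, 0.1501], 'orientation': [2.7609, 1.4935, 0.0091], 'contact_force': [-2.7485, 1.2616, 9.5761], 'ft_torque': [0.2304, 0.5091, 0.0216], 'opening': 0.0299}
```

View pics/z3.png

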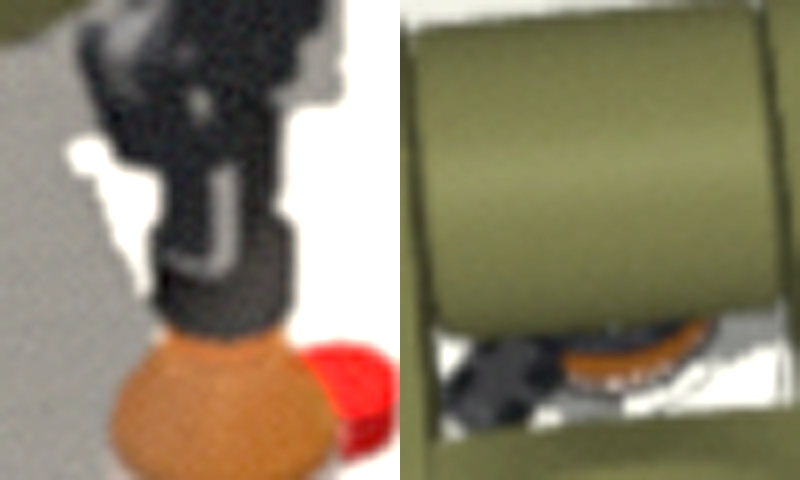

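Picture 5: the fingertip's lower edge is at about pixel (254,154), which back-projects to z≈0.176, the cap's top rim. The pads closed over the top edge, so the tips sit well above the nominal TCP. I'll open, go lower while watching the force, and check.

```bash
python3 -m crank '{"delta_pos":[[0,0,-0.004],[0,0,-0.004],[0,0,-0.004],[0,0,0.008],[0,0,0.013],[0,0,0.013]],"rot":[[0,0,0],[0,0,0],[0,0,0],[0,0,0],[0,0,0],[0,0,0]],"jaw":[0.045,0.065,0.065,0.065,0.065,0.065]}' 20
python3 - <<'E'
from h import *
need(.502,.0855,.128,.99)
a=snapshot("scene")
u,v=253,150
A=cv2.resize(a[v-35:v+35,u-35:u+35],None,fx=8,fy=8,interpolation=cv2.INTER_CUBIC)
o=np.clip(A.astype(float)*2.5,0,255).astype(np.uint8)
for z in(.13,.137,.15,.16,.17,.18):
    r=.036; p=(proj("scene",[.502+.836*r,.0855-.548*r,z])-[u-35,v-35]+.5)*8; cv2.circle(o,tuple(p.astype(int)),3,(0,255,0),-1); print(z,p.round())
cv2.imwrite("pics/z4.png",o[:,:,::-1])
E
```

```text
t: 6.08
tool_pos: [0.5028, 0.0856, 0.1364]
orientation: [2.761, 1.494, 0.007]
contact_force: [0.6, -0.1, 0.5]
opening: 0.0651
{'t': 6.075, 'joint_pos': [0.0969, 0.2763, 1.7159, -0.0002, 1.1445, 0.6761], 'tool_pos': [0.5028, 0.0856, 0.1364], 'orientation': [2.7613, 1.4938, 0.007], 'contact_force': [0.638, -0.0832, 0.4813], 'ft_torque': [0.0228, 0.0165, -0.0212], 'opening': 0.0651}
delta [-0.0005 -0.0006  0.0084] yaw 0.9918 tilt 0.0049 rotz 0.0018
tool F [ 0.28  0.58 -0.48] M [0.026 0.01  0.021]
0.13 [251. 464.]
0.137 [251. 446.]
0.15 [250. 412.]
0.16 [250. 385.]
0.17 [249. 357.]
0.18 [248. 329.]
```

View pics/z4.png

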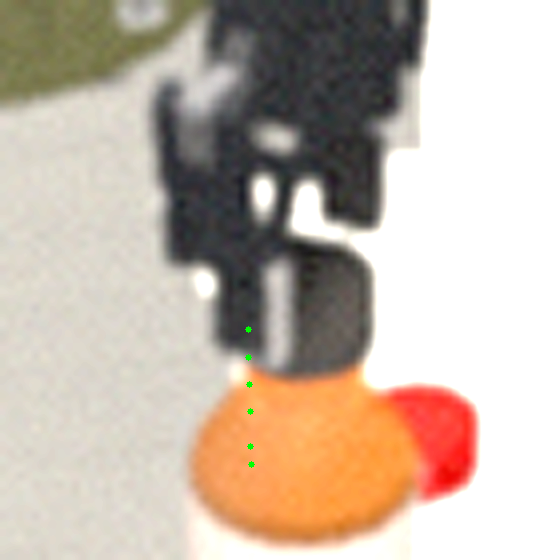

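Picture 6: the tip's lower edge is at crop y≈360, which gives z≈0.168 with the TCP reading 0.136. The tips really are about 30 mm higher than the TCP when open. I'll go another 15 mm down, then close lightly.

```bash
python3 -m crank '{"delta_pos":[[0,-0.0005,0.006],[0,-0.0005,0.011],[0,-0.0005,0.015],[0,-0.0005,0.015]],"rot":[[0,0,0],[0,0,0],[0,0,0],[0,0,0]],"jaw":[0.065,0.065,0.065,0.065]}' 20
python3 -c "
from h import *
need(.502,.0855,.120,.99)"
python3 -m crank '{"delta_pos":[[0,0,0],[0,0,0],[0,0,0],[0,0,0]],"rot":[[0,0,0],[0,0,0],[0,0,0],[0,0,0]],"jaw":[0.05,0.042,0.040,0.040]}' 20
python3 -c "
from h import *
need(.502,.0855,.120,.99)"
```

```text
t: 6.62
tool_pos: [0.5025, 0.0859, 0.1215]
orientation: [2.761, 1.494, 0.007]
contact_force: [0.4, 0.3, -0.0]
opening: 0.0648
{'t': 6.625, 'joint_pos': [0.0976, 0.294, 1.731, -0.0002, 1.1114, 0.6767], 'tool_pos': [0.5025, 0.0859, 0.1215], 'orientation': [2.7613, 1.4938, 0.0073], 'contact_force': [0.3846, 0.298, -0.0033], 'ft_torque': [0.0437, -0.011, 0.0438], 'opening': 0.0648}
delta [-0.0006 -0.0002  0.0015] yaw 0.9918 tilt 0.0051 rotz 0.0018
tool F [0.46 0.16 0.01] M [ 0.015  0.043 -0.044]
t: 7.12
tool_pos: [0.5037, 0.0854, 0.1222]
orientation: [2.76, 1.492, 0.011]
contact_force: [5.7, -4.0, 1.0]
opening: 0.0436
{'t': 7.125, 'joint_pos': [0.0969, 0.2936, 1.7297, -0.0012, 1.1101, 0.6767], 'tool_pos': [0.5037, 0.0854, 0.1222], 'orientation': [2.7596, 1.4924, 0.0113], 'contact_force': [5.7472, -4.0267, 1.0334], 'ft_torque': [-0.6474, -1.047, 0.0025], 'opening': 0.0436}
delta [-0.0009 -0.0015  0.0022] yaw 0.9915 tilt 0.0083 rotz 0.0015
tool F [-0.22  7.02 -0.98] M [-1.231  0.031 -0.008]
```

The cap is now properly gripped: opening 43.6 mm, side force 7 N along tool +y. I'll relax the offset, then turn in small steps while watching torque about tool z.

```bash
python3 -m crank '{"delta_pos":[[0,0.0002,0],[0,0.0002,0],[0,0.0002,0]],"rot":[[0,0,0],[0,0,0],[0,0,0]],"jaw":[0.038,0.038,0.038]}' 30
python3 -c "
from h import *
need(.502,.0855,.120,.99)"
python3 -m crank '{"delta_pos":[[0,0,0.0002],[0,0,0.0004],[0,0,0.0004]],"rot":[[0,0,0.07],[0,0,0.14],[0,0,0.14]],"jaw":[0.038,0.038,0.038]}' 30
python3 -c "
from h import *
need(.502,.0855,.120,.99)"
```

```text
t: 7.5
tool_pos: [0.5039, 0.0854, 0.1223]
orientation: [2.759, 1.493, 0.012]
contact_force: [0.5, -1.2, 1.3]
opening: 0.0436
{'t': 7.5, 'joint_pos': [0.0967, 0.2937, 1.7292, -0.0013, 1.1102, 0.6765], 'tool_pos': [0.5039, 0.0854, 0.1223], 'orientation': [2.7595, 1.4925, 0.0116], 'contact_force': [0.537, -1.2464, 1.2577], 'ft_torque': [-0.1687, -0.102, 0.0171], 'opening': 0.0436}
delta [-0.0009 -0.0017  0.0023] yaw 0.9916 tilt 0.0086 rotz 0.0016
tool F [-0.74  1.14 -1.25] M [-0.178 -0.085 -0.019]
t: 7.88
tool_pos: [0.504, 0.0854, 0.1221]
orientation: [2.857, 1.297, 0.013]
contact_force: [-0.4, -0.5, 2.8]
opening: 0.0432
{'t': 7.875, 'joint_pos': [0.0968, 0.294, 1.7294, -0.0012, 1.1094, 0.816], 'tool_pos': [0.504, 0.0854, 0.1221], 'orientation': [2.8573, 1.2967, 0.0125], 'contact_force': [-0.3755, -0.458, 2.8202], 'ft_torque': [0.022, -0.0019, 0.0007], 'opening': 0.0432}
delta [-0.0013 -0.0016  0.0021] yaw 0.8521 tilt 0.0089 rotz -0.1379
tool F [-0.58  0.04 -2.82] M [ 0.013  0.018 -0.001]
```

```bash
python3 -m crank '{"delta_pos":[[0,0,0.0002],[0,0,0.0004],[0,0,0.0004]],"rot":[[0,0,0.06],[0,0,0.12],[0,0,0.12]],"jaw":[0.038,0.038,0.038]}' 30
python3 -c "
from h import *
need(.502,.0855,.120,.99)"
python3 -m crank '{"delta_pos":[[0,0,0.0002],[0,0,0.0003],[0,0,0.0003]],"rot":[[0,0,0.05],[0,0,0.09],[0,0,0.09]],"jaw":[0.038,0.038,0.038]}' 30
python3 -c "
from h import *
need(.502,.0855,.120,.99)"
```

```text
t: 8.25
tool_pos: [0.5042, 0.0855, 0.1221]
orientation: [2.929, 1.126, 0.014]
contact_force: [0.2, -0.3, 5.1]
opening: 0.0429
{'t': 8.25, 'joint_pos': [0.0968, 0.2941, 1.7294, -0.0012, 1.1086, 0.9343], 'tool_pos': [0.5042, 0.0855, 0.1221], 'orientation': [2.9291, 1.1258, 0.0139], 'contact_force': [0.2237, -0.2947, 5.1062], 'ft_torque': [-0.0556, -0.0064, -0.0637], 'opening': 0.0429}
delta [-0.0016 -0.0015  0.002 ] yaw 0.7339 tilt 0.0096 rotz -0.2561
tool F [ 0.   0.4 -5.1] M [-0.046 -0.033  0.063]
t: 8.62
tool_pos: [0.5044, 0.0853, 0.122]
orientation: [2.976, 0.996, 0.015]
contact_force: [0.6, -3.0, 5.2]
opening: 0.0435
{'t': 8.625, 'joint_pos': [0.0967, 0.2943, 1.7294, -0.0014, 1.1079, 1.022], 'tool_pos': [0.5044, 0.0853, 0.122], 'orientation': [2.9758, 0.9961, 0.0148], 'contact_force': [0.6041, -2.9546, 5.2233], 'ft_torque': [-0.3063, -0.0723, 0.063], 'opening': 0.0435}
delta [-0.0018 -0.0016  0.002 ] yaw 0.6461 tilt 0.0101 rotz -0.3439
tool F [-1.26  2.76 -5.22] M [-0.288 -0.126 -0.066]
```

```bash
cat >> h.py <<'E'
def mz(k=5):
    F=[];M=[]
    for _ in range(k):
        s=telemetry.read_state(); R=Ro.from_rotvec(s["orientation"]).as_matrix(); F.append(R.T@s["contact_force"]); M.append(R.T@s["ft_torque"]); snapshot("top")
    print("pos",np.round(s["tool_pos"],4),"F",np.mean(F,0).round(2),"M",np.mean(M,0).round(3),"Mz",[round(m[2],3) for m in M],"yaw",np.arctan2(R[1,0],R[0,0]).round(4),"tilt",np.arccos(-R[2,2]).round(4),"open",round(s["opening"],4),"t",s["t"],"j6",round(s["joint_pos"][5],3))
E
python3 -m crank '{"delta_pos":[[0,0,0.0002],[0,0,0.0002]],"rot":[[0,0,0.05],[0,0,0.05]],"jaw":[0.038,0.038]}' 30 | tail -2
python3 -c "
from h import *
mz()"
python3 -m crank '{"delta_pos":[[0,0,0.0002],[0,0,0.0002]],"rot":[[0,0,0.05],[0,0,0.05]],"jaw":[0.038,0.038]}' 30 | tail -2
python3 -c "
from h import *
mz()"
```

```text
contact_force: [0.6, -2.1, 5.1]
opening: 0.0433
pos [0.5044 0.0853 0.1219] F [-0.93  1.91 -5.01] M [-0.209 -0.221 -0.086] Mz [np.float64(-0.098), np.float64(-0.046), np.float64(-0.046), np.float64(-0.07), np.float64(-0.17)] yaw 0.5988 tilt 0.0103 open 0.0431 t 9.075 j6 1.069
contact_force: [-0.6, -2.1, 5.7]
opening: 0.0433
pos [0.5044 0.0853 0.1218] F [-1.42  1.57 -5.34] M [-0.141 -0.2   -0.163] Mz [np.float64(-0.178), np.float64(-0.137), np.float64(-0.158), np.float64(-0.14), np.float64(-0.201)] yaw 0.5516 tilt 0.0103 open 0.0437 t 9.575 j6 1.117
```

Cap 2 is crossed: turned 25° with no descent and torque climbing 0.086 → 0.163 Nm. I'll turn it back and lift it off.

```bash
python3 -m crank '{"delta_pos":[[0,0,-0.0003],[0,0,-0.0005],[0,0,-0.0008],[0,0,-0.0008],[0,0,-0.0008]],"rot":[[0,0,-0.1],[0,0,-0.22],[0,0,-0.34],[0,0,-0.44],[0,0,-0.44]],"jaw":[0.038,0.038,0.038,0.038,0.038]}' 30 | tail -2
python3 -c "
from h import *
mz(3)"
python3 -m crank '{"delta_pos":[[0,0,-0.002],[0,0,-0.004],[0,0,-0.008],[0,0,-0.008]],"rot":[[0,0,0],[0,0,0],[0,0,0],[0,0,0]],"jaw":[0.038,0.038,0.038,0.038]}' 30 | tail -2
python3 -c "
from h import *
mz(3)"
```

```text
contact_force: [0.9, 1.1, 0.3]
opening: 0.0434
pos [0.5042 0.0853 0.1224] F [ 0.7   0.01 -0.15] M [ 0.016 -0.024 -0.014] Mz [np.float64(-0.007), np.float64(-0.002), np.float64(-0.035)] yaw 0.9904 tilt 0.0097 open 0.0432 t 10.35 j6 0.678
contact_force: [-0.2, -0.3, -0.3]
opening: 0.043
pos [0.5043 0.0853 0.1306] F [ 0.21 -0.29  0.2 ] M [-0.023  0.024 -0.001] Mz [np.float64(0.002), np.float64(-0.024), np.float64(0.019)] yaw 0.9904 tilt 0.0102 open 0.0432 t 11.0 j6 0.678
```

```bash
python3 -m crank '{"delta_pos":[[0,0,-0.045],[-0.03,0.014,-0.07],[-0.09,0.042,-0.07],[-0.14,0.066,-0.07],[-0.19,0.089,-0.07],[-0.24,0.112,-0.07],[-0.288,0.135,-0.07],[-0.288,0.135,-0.04],[-0.288,0.135,0],[-0.288,0.135,0]],"rot":[[0,0,0],[0,0,0],[0,0,0],[0,0,0],[0,0,0],[0,0,0],[0,0,0],[0,0,0],[0,0,0],[0,0,0]],"jaw":[0.038,0.038,0.038,0.038,0.038,0.038,0.038,0.038,0.038,0.038]}' 30
python3 - <<'E'
from h import *
need(.459,-.23,-.018)
snapshot("scene"); print([(round(d["score"],2),c2w("scene",d["xyz"]).round(4).tolist()) for n in("cap_2_mid",) for d in finder.mark_of("scene",n)])
E
```

```text
t: 12.3
tool_pos: [0.4579, -0.2289, 0.1281]
orientation: [2.764, 1.492, 0.01]
contact_force: [0.4, 0.1, 0.7]
opening: 0.0432
{'t': 12.3, 'joint_pos': [-0.5377, 0.2909, 1.718, 0.0053, 1.1289, 0.0407], 'tool_pos': [0.4579, -0.2289, 0.1281], 'orientation': [2.7638, 1.4921, 0.0095], 'contact_force': [0.4325, 0.1412, 0.7321], 'ft_torque': [0.0352, 0.0131, 0.0025], 'opening': 0.0432}
delta [-0.001   0.001   0.1461] yaw 0.9901 tilt 0.0061 rotz None
tool F [ 0.36  0.29 -0.73] M [ 0.03   0.022 -0.002]
[(0.69, [0.3857, 0.1486, 0.0088]), (0.55, [0.4575, -0.2275, 0.173]), (0.44, [0.6396, 0.0598, 0.0166])]
```

```bash
python3 -m crank '{"delta_pos":[[0,0,0.04],[0,0,0.08],[0,0,0.11],[0,0,0.13],[0,0,0.14],[0,0,0.146],[0,0,0.146]],"rot":[[0,0,0],[0,0,0],[0,0,0],[0,0,0],[0,0,0],[0,0,0],[0,0,0]],"jaw":[0.038,0.038,0.038,0.038,0.038,0.038,0.038]}' 30
python3 -c "
from h import *
mz(1)"
```

```text
t: 13.28
tool_pos: [0.4615, -0.23, -0.014]
orientation: [2.758, 1.49, 0.015]
contact_force: [0.4, 0.1, -0.7]
opening: 0.043
pos [ 0.4615 -0.23   -0.014 ] F [0.24 0.27 0.69] M [0.045 0.018 0.055] Mz [np.float64(0.055)] yaw 0.9907 tilt 0.0115 open 0.043 t 13.275 j6 0.04
```

Another 7 mm down, then release, rise and check.

```bash
python3 -m crank '{"delta_pos":[[0,0,0.004],[0,0,0.007],[0,0,0.007],[0,0,0.006],[0,0,0.005],[0,0,-0.02],[0,0,-0.08],[0,0,-0.14],[0,0,-0.2],[0,0,-0.215]],"rot":[[0,0,0],[0,0,0],[0,0,0],[0,0,0],[0,0,0],[0,0,0],[0,0,0],[0,0,0],[0,0,0],[0,0,0]],"jaw":[0.038,0.038,0.055,0.065,0.065,0.065,0.065,0.065,0.065,0.065]}' 30
python3 - <<'E'
from h import *
need(.519,.214,.205,1.21)
for n in("scene","top"):
  snapshot(n); print(n,[(round(d["score"],2),c2w(n,d["xyz"]).round(4).tolist()) for d in finder.mark_of(n,"cap_2_mid")])
E
```

```text
t: 14.58
tool_pos: [0.46, -0.2303, 0.2051]
orientation: [2.753, 1.488, 0.02]
contact_force: [-0.6, 0.2, -0.8]
opening: 0.0647
{'t': 14.575, 'joint_pos': [-0.5379, 0.2089, 1.6312, 0.005, 1.2846, 0.0409], 'tool_pos': [0.46, -0.2303, 0.2051], 'orientation': [2.7533, 1.4875, 0.02], 'contact_force': [-0.612, 0.1771, -0.796], 'ft_torque': [0.0116, -0.0544, -0.0173], 'opening': 0.0647}
delta [ 0.4039 -0.1942 -0.0009] yaw 0.9907 tilt 0.0176 rotz -0.2193
tool F [-0.19 -0.62  0.78] M [-0.039  0.039  0.018]
scene [(0.73, [0.6363, 0.0584, 0.0134]), (0.62, [0.3857, 0.1495, 0.0121]), (0.58, [0.4627, -0.2268, 0.0173])]
top [(0.83, [0.4601, -0.2281, 0.0156]), (0.83, [0.3849, 0.145, 0.0122]), (0.64, [0.6352, 0.058, 0.0153])]
```

```bash
cat >> h.py <<'E'
def goto(x,y,z,yaw):
    s=telemetry.read_state(); R=Ro.from_rotvec(s["orientation"]); T=Ro.from_euler("z",yaw)*Ro.from_rotvec([np.pi,0,0])
    print("delta",R.inv().apply(np.array([x,y,z])-s["tool_pos"]).round(4),"rot",(R.inv()*T).as_rotvec().round(4),"from",np.round(s["tool_pos"],4),"t",s["t"])
E
python3 -c "
from h import *
goto(.521,.214,.205,1.5)"
```

```text
delta [ 0.4051 -0.1909 -0.0049] rot [ 0.0094 -0.003  -0.5094] from [ 0.4586 -0.2295  0.1995] t 14.775
```

```bash
python3 -m crank '{"delta_pos":[[0.03,-0.014,-0.02],[0.09,-0.042,-0.02],[0.14,-0.066,-0.02],[0.19,-0.09,-0.02],[0.24,-0.113,-0.02],[0.29,-0.137,-0.02],[0.34,-0.16,-0.02],[0.39,-0.184,-0.02],[0.405,-0.191,-0.02],[0.405,-0.191,-0.015]],"rot":[[0.001,0,-0.06],[0.002,0,-0.12],[0.003,0,-0.18],[0.004,0,-0.24],[0.005,0,-0.3],[0.006,0,-0.36],[0.007,-0.001,-0.42],[0.008,-0.002,-0.48],[0.009,-0.003,-0.509],[0.009,-0.003,-0.509]],"jaw":[0.065,0.065,0.065,0.065,0.065,0.065,0.065,0.065,0.065,0.065]}' 20
python3 -c "
from h import *
goto(.521,.214,.1223,1.5)"
```

```text
t: 16.02
tool_pos: [0.5204, 0.2142, 0.2133]
orientation: [-2.298, -2.142, 0.003]
contact_force: [0.1, -0.6, -0.6]
opening: 0.0656
delta [-0.0001  0.0007  0.091 ] rot [-0.0016  0.0011  0.0007] from [0.5204 0.2142 0.2133] t 16.025
```

```bash
python3 -m crank '{"delta_pos":[[0,0.0007,0.03],[0,0.0007,0.055],[0,0.0007,0.07],[0,0.0007,0.08],[0,0.0007,0.09],[0,0.0007,0.09],[0,0.0007,0.09]],"rot":[[0,0,0],[0,0,0],[-0.002,0.001,0],[-0.002,0.001,0],[-0.002,0.001,0],[-0.002,0.001,0],[-0.002,0.001,0]],"jaw":[0.065,0.065,0.065,0.065,0.065,0.065,0.065]}' 20
python3 -c "
from h import *
goto(.521,.214,.1223,1.5);mz(1)"
```

```text
t: 16.9
tool_pos: [0.5212, 0.2142, 0.1238]
orientation: [2.297, 2.142, 0.001]
contact_force: [0.1, -0.7, 0.1]
opening: 0.0649
delta [-0.0002 -0.0002  0.0015] rot [ 0.0011 -0.0002  0.0007] from [0.5212 0.2142 0.1238] t 16.9
pos [0.5212 0.2142 0.1238] F [-0.66  0.15 -0.08] M [ 0.041 -0.028  0.015] Mz [np.float64(0.015)] yaw 1.5007 tilt 0.0011 open 0.0649 t 16.9 j6 0.395
```

```bash
python3 -m crank '{"delta_pos":[[0,0,0.0015],[0,0,0.0015],[0,0,0.0015],[0,0,0.0015],[0,0,0.0015]],"rot":[[0,0,0],[0,0,0],[0,0,0],[0,0,0],[0,0,0]],"jaw":[0.05,0.045,0.040,0.040,0.040]}' 20
python3 -c "
from h import *
mz(2)"
```

```text
t: 17.58
tool_pos: [0.5213, 0.2143, 0.1226]
orientation: [2.297, 2.142, 0.002]
contact_force: [-1.0, -0.7, 4.4]
opening: 0.044
pos [0.5213 0.2143 0.1226] F [-0.47 -0.25 -4.19] M [ 0.097 -0.001 -0.005] Mz [np.float64(-0.019), np.float64(0.01)] yaw 1.5007 tilt 0.0017 open 0.0439 t 17.625 j6 0.395
```

```bash
python3 -m crank '{"delta_pos":[[0,0,0.0002],[0,0,0.0004],[0,0,0.0006],[0,0,0.0006]],"rot":[[0,0,0.07],[0,0,0.14],[0,0,0.2],[0,0,0.2]],"jaw":[0.038,0.038,0.038,0.038]}' 30 | tail -2
python3 -c "
from h import *
mz(3)"
python3 -m crank '{"delta_pos":[[0,0,0.0003],[0,0,0.0006],[0,0,0.0006]],"rot":[[0,0,0.08],[0,0,0.14],[0,0,0.14]],"jaw":[0.038,0.038,0.038]}' 30 | tail -2
python3 -c "
from h import *
mz(4)"
```

```text
contact_force: [-0.2, -1.4, 3.3]
opening: 0.0429
pos [0.5214 0.2143 0.1221] F [-0.4   0.43 -3.67] M [-0.009 -0.009  0.021] Mz [np.float64(0.029), np.float64(0.008), np.float64(0.024)] yaw 1.3021 tilt 0.0019 open 0.0434 t 18.275 j6 0.594
contact_force: [0.5, 0.1, 4.6]
opening: 0.0433
pos [0.5215 0.2143 0.1217] F [-0.21 -0.18 -5.19] M [-0.005 -0.001  0.08 ] Mz [np.float64(0.066), np.float64(0.062), np.float64(0.107), np.float64(0.084)] yaw 1.164 tilt 0.0023 open 0.0434 t 18.85 j6 0.732
```

```bash
python3 -m crank '{"delta_pos":[[0,0,0.0003],[0,0,0.0005],[0,0,0.0005]],"rot":[[0,0,0.05],[0,0,0.1],[0,0,0.1]],"jaw":[0.038,0.038,0.038]}' 30 | tail -2
python3 -c "
from h import *
mz(3)"
python3 -m crank '{"delta_pos":[[0,0,0.0003],[0,0,0.0005],[0,0,0.0005]],"rot":[[0,0,0.05],[0,0,0.1],[0,0,0.1]],"jaw":[0.038,0.038,0.038]}' 30 | tail -2
python3 -c "
from h import *
mz(3)"
```

```text
contact_force: [0.7, 0.0, 5.8]
opening: 0.0431
pos [0.5216 0.2143 0.1214] F [ 0.28  0.18 -5.31] M [ 0.    -0.01   0.069] Mz [np.float64(0.073), np.float64(0.095), np.float64(0.039)] yaw 1.0661 tilt 0.0027 open 0.0435 t 19.375 j6 0.83
contact_force: [0.2, 0.1, 5.2]
opening: 0.0432
pos [0.5218 0.2144 0.1211] F [-0.18 -0.05 -5.42] M [-0.024 -0.063  0.051] Mz [np.float64(0.031), np.float64(0.089), np.float64(0.035)] yaw 0.9682 tilt 0.0031 open 0.0431 t 19.9 j6 0.928
```

Cap 1 is a good thread: 1.5 mm down at 30.5° with no binding torque. I'll carry on.

```bash
python3 -m crank '{"delta_pos":[[0,0,0.0003],[0,0,0.0006],[0,0,0.0009],[0,0,0.0009]],"rot":[[0,0,0.09],[0,0,0.18],[0,0,0.26],[0,0,0.26]],"jaw":[0.038,0.038,0.038,0.038]}' 30 | tail -2
python3 -c "
from h import *
mz(2)"
python3 -m crank '{"delta_pos":[[0,0,0.0003],[0,0,0.0006],[0,0,0.0009],[0,0,0.0009]],"rot":[[0,0,0.08],[0,0,0.16],[0,0,0.24],[0,0,0.24]],"jaw":[0.038,0.038,0.038,0.038]}' 30 | tail -2
python3 -c "
from h import *
mz(3)"
```

```text
contact_force: [-0.6, -1.7, 5.5]
opening: 0.0432
pos [0.5218 0.2144 0.1204] F [-1.53  1.13 -5.18] M [ 0.016 -0.135  0.031] Mz [np.float64(0.017), np.float64(0.045)] yaw 0.7101 tilt 0.0033 open 0.0433 t 20.5 j6 1.186
contact_force: [-0.7, 0.1, 10.1]
opening: 0.0434
pos [0.5222 0.2145 0.1203] F [ -0.89   0.   -10.17] M [-0.01  -0.192 -0.006] Mz [np.float64(0.024), np.float64(-0.009), np.float64(-0.031)] yaw 0.4724 tilt 0.0046 open 0.0436 t 21.15 j6 1.424
```

```bash
python3 -m crank '{"delta_pos":[[0,0,0.0],[0,0,0.0]],"rot":[[0,0,0.07],[0,0,0.07]],"jaw":[0.038,0.038]}' 30 | tail -2
python3 -c "
from h import *
mz(3)"
python3 -m crank '{"delta_pos":[[0,0,0.0],[0,0,0.0]],"rot":[[0,0,0.05],[0,0,0.05]],"jaw":[0.038,0.038]}' 30 | tail -2
python3 -c "
from h import *
mz(3)"
```

```text
contact_force: [-1.8, -0.6, 4.6]
opening: 0.0436
pos [0.5221 0.2145 0.1203] F [-1.52 -0.07 -5.03] M [-0.047 -0.284  0.013] Mz [np.float64(-0.015), np.float64(0.008), np.float64(0.045)] yaw 0.4052 tilt 0.0045 open 0.0436 t 21.55 j6 1.491
contact_force: [-1.4, -0.6, 4.7]
opening: 0.0436
pos [0.5221 0.2144 0.1203] F [-1.66  0.82 -4.8 ] M [-0.126 -0.206  0.01 ] Mz [np.float64(-0.031), np.float64(0.041), np.float64(0.018)] yaw 0.3574 tilt 0.0044 open 0.0437 t 21.95 j6 1.539
```

```bash
python3 -m crank '{"delta_pos":[[0,0,0.0002],[0,0,0.0002]],"rot":[[0,0,0.05],[0,0,0.05]],"jaw":[0.038,0.038]}' 30 | tail -2
python3 -c "
from h import *
mz(3)"
python3 -m crank '{"delta_pos":[[0,0,0.0002],[0,0,0.0002]],"rot":[[0,0,0.04],[0,0,0.04]],"jaw":[0.038,0.038]}' 30 | tail -2
python3 -c "
from h import *
mz(3)"
```

```text
contact_force: [-1.9, -2.1, 7.7]
opening: 0.0435
pos [0.5221 0.2142 0.1203] F [-2.68  1.47 -7.59] M [-0.314 -0.51  -0.07 ] Mz [np.float64(-0.063), np.float64(-0.102), np.float64(-0.043)] yaw 0.3084 tilt 0.0042 open 0.0439 t 22.35 j6 1.588
contact_force: [-3.6, -2.1, 7.0]
opening: 0.0432
pos [0.5219 0.2141 0.1203] F [-3.42  0.92 -7.16] M [-0.282 -0.581 -0.369] Mz [np.float64(-0.383), np.float64(-0.371), np.float64(-0.353)] yaw 0.2704 tilt 0.004 open 0.0435 t 22.75 j6 1.626
```

Cap 1 came tight at 70.5°, with torque jumping from 0.07 to 0.37 Nm. I'll release, rise clear and check.

```bash
python3 -m crank '{"delta_pos":[[0,0,0],[0,0,0],[0,0,0],[0,0,-0.02],[0,0,-0.06],[0,0,-0.1],[0,0,-0.12],[0,0,-0.12]],"rot":[[0,0,0],[0,0,0],[0,0,0],[0,0,0],[0,0,0],[0,0,0],[0,0,0],[0,0,0]],"jaw":[0.055,0.07,0.07,0.07,0.07,0.07,0.07,0.07]}' 30
python3 -m crank '{"delta_pos":[[-0.05,0.0,0],[-0.1,0,0],[-0.15,0,0],[-0.15,0,0]],"rot":[[0,0,0],[0,0,0],[0,0,0],[0,0,0]],"jaw":[0.07,0.07,0.07,0.07]}' 30
python3 - <<'E'
from h import *
mz(1)
for n in("scene","top"):
    for r in range(3):
        snapshot(n)
        for l in("cap_1_mid","mouth_1"): print(n,l,[(round(d["score"],2),w.round(4).tolist()) for d in finder.mark_of(n,l) for w in [c2w(n,d["xyz"])] if w[2]>.1 or w[1]<-.1])
a=snapshot("scene"); t=snapshot("top"); b=cv2.resize(a[90:260,90:340],None,fx=3,fy=3,interpolation=cv2.INTER_CUBIC)
cv2.imwrite("pics/end.png",b[:,:,::-1]); cv2.imwrite("pics/endtop.png",t[:,:,::-1])
E
```

```text
t: 23.8
tool_pos: [0.5218, 0.2143, 0.2414]
orientation: [-3.113, -0.424, -0.01]
contact_force: [0.0, -0.1, -0.3]
opening: 0.0702
t: 24.3
tool_pos: [0.3751, 0.1736, 0.2396]
orientation: [-3.113, -0.424, -0.009]
contact_force: [0.1, -0.2, -0.4]
opening: 0.07
pos [0.3751 0.1736 0.2396] F [0.04 0.17 0.4 ] M [ 0.005 -0.006  0.029] Mz [np.float64(0.029)] yaw 0.271 tilt 0.0056 open 0.07 t 24.3 j6 1.646
scene cap_1_mid [(0.7, [0.5197, 0.215, 0.1619]), (0.62, [0.5206, 0.2134, 0.1692]), (0.55, [0.4597, -0.2243, 0.0146]), (0.5, [0.5258, 0.2162, 0.1504])]
scene mouth_1 [(0.96, [0.519, 0.215, 0.1684]), (0.95, [0.504, 0.0808, 0.1719])]
scene cap_1_mid [(0.7, [0.5222, 0.215, 0.1611])]
scene mouth_1 [(0.95, [0.5011, 0.0814, 0.1701]), (0.72, [0.5195, 0.2156, 0.1714])]
scene cap_1_mid [(0.66, [0.5203, 0.2117, 0.163])]
scene mouth_1 [(0.89, [0.5019, 0.0852, 0.1704]), (0.79, [0.5204, 0.2139, 0.1713]), (0.61, [0.461, -0.2283, 0.0007])]
top cap_1_mid [(0.51, [0.5179, 0.2148, 0.165])]
top mouth_1 [(0.93, [0.5182, 0.2171, 0.1723]), (0.64, [0.4997, 0.0886, 0.1733]), (0.33, [0.7375, -0.1479, 0.0017])]
top cap_1_mid [(0.64, [0.5185, 0.2138, 0.1669])]
top mouth_1 [(0.72, [0.5173, 0.2164, 0.169]), (0.61, [0.5007, 0.0866, 0.1737])]
top cap_1_mid [(0.83, [0.5199, 0.2137, 0.1658])]
top mouth_1 [(0.79, [0.4998, 0.0891, 0.1752]), (0.77, [0.5168, 0.2142, 0.1702]), (0.69, [0.5186, 0.2163, 0.1533])]
```

View pics/end.png

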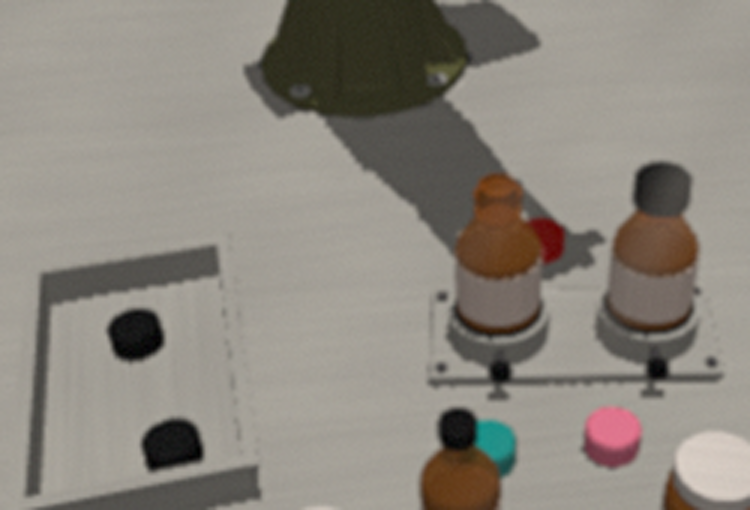

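View pics/endtop.png

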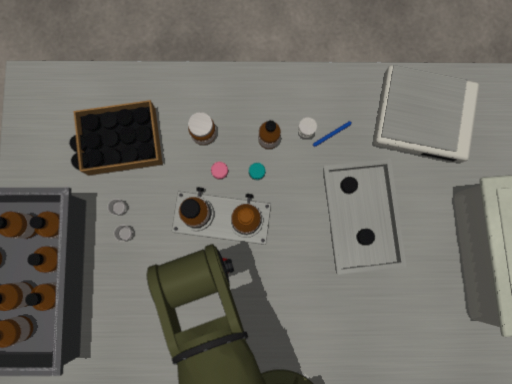

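Pictures 7 and 8: cap 1 sits level on the right bottle at crop (662,190), and bottle 2 is open at (498,195). Cap 2 stands in the pan at (135,335), clear of the old reject at (172,445). Everything else is where it was and the arm is clear.

```bash
python3 -c "
from h import *
print(manip.job_done())"
```

```text
the job is handed in; nothing more can be done
None
```

I handed the job in at about 25 s of the 64 s allowed: cap 1 is home and tight, and cap 2, which was crossed, is in the reject pan. The hand-in reports no verdict.

- **Cap 2 (crossed):** it did not go down in 25° of turning, and its torque climbed from about 0.09 to 0.16 Nm. I turned it back, where it was free, lifted it off and set it upright in the empty half of the pan. Bottle 2 is left open.
- **Cap 1 (good):** it ran freely and came tight at 70.5° with about 0.37 Nm. I released it there.

**Last checks:**
- **Position:** the networks put cap 1's middle at z ≈ 0.161–0.167 m, against about 0.167 m at the start, on the neck axis to within their scatter of a few mm. One reading of 0.169 m and one of 0.150 m came from low-scoring duplicates in a single picture.
- **Scene:** the pictures show cap 2 standing in the pan, the old reject and everything else unmoved, and the arm clear.

**What disagreed:**
- **First grip on cap 2:** it closed over the cap's top edge with up to about 9.6 N of downward push. The fingertips sat roughly 30 mm above the reported TCP, so I regripped lower.
- **Descent of cap 1:** while gripping it, the tool went down only 2.3 mm instead of the 3–3.5 mm expected. I put this down to thread play and slip in the grip. That it is seated rests mainly on the torque rise and the turned angle, because the cameras are too coarse to confirm the last millimetre.

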